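# Pack the smear-staining kit into its bin tray

### The arm

A 7-joint arm with a two-finger parallel gripper is mounted at the origin on a cart in front of the work surface, level with it; the furniture and walls round the work are solid. World frame = base frame: x ahead of the robot, y to its left, z up, the work surface at z = 0. Lengths are in m, angles in rad, forces in N, time in s.
With the tool pointing down it reaches from about 0.4 to 0.875 m from the base axis. Payload 19.3 kg.
Tool frame: the origin (TCP) lies midway between the tips of the shut fingers; the grasp point (between the pads) lies 19 mm behind it; z points along the fingers, y is the line along which they close (so a half turn about z gives the same grasp; the last joint's range is limited). The gripper opens to 85 mm and grips with 20 to 120 N. Pads are 22 mm wide; open, the fingers measure 114 mm over their backs; the gripper's body (76 mm by 85 mm) begins 54 mm behind the grasp point. The pads swing forward as they close: fully open they stand 13 mm farther back than shut.
Start: joints at [1.046, 0.521, -0.036, 1.599, 0.021, 1.021, -0.113], TCP at [0.275, -0.561, 0.231] pointing down, gripper open.
Joint ranges: [-2.91, 2.91], [-0.3, 2.13], [-1.5, 1.42], [0.17, 2.43], [-1.26, 4.41], [0.16, 1.93], [-2.52, 2.52]. Speed limits (rad/s): [1.89, 1.89, 2.39, 2.39, 3.01, 3.01, 3.01].

### API

Orientations are given as [roll, pitch, yaw] about the fixed x, y, z axes, in that order (R = Rz(yaw) Ry(pitch) Rx(roll)).
In Python, from workcell import * gives the robot as it stands. The module is installed in compiled form; this text tells all that it offers.
- The arm moves only by the tool play_rows, never from a script. Its argument "deltas" is a list of rows, each a list of 7 numbers: the shift along the tool's x, y, z in units of 500 mm (1.0 is 500 mm), then the turn, a rotation vector about the tool's x, y, z in units of 120 degrees (1.0 is 120 degrees), then the closure, from 0 (fully open) to 1 (shut). A call has 1 to 10 rows; each row is the pose to reach, as a shift and turn from the pose commanded when the call began, along the tool's axes at that moment; what a row does not reach only later rows make up. A row lasts 1/10 s, in which the tool goes at most 50 mm and 8.59 degrees, less where a joint would pass 70% of its speed; a pose out of reach is approached as far as the arm can. A call with a number of a shift or a turn outside -1 to 1 is refused whole. A call with a gripper value outside its range is refused whole. The fingers move at their own pace and stop on an object; "newtons" is the grip in N (left out, the last holds). Time passes only in rows, so rows that repeat a pose let the fingers close. It gives the time, the measured TCP pose, the force, the opening and the grip force at its end, in the units of the state.
- observe(): the state, without advancing time (a new reading comes with each control period).
- grab_frame(name): name is "scene" or "top"; returns the picture (400x640x3 uint8, red, green, blue); there is no depth.
- get_calibration(name): a dict with "fovy" (degrees; the focal length in pixels is half the picture's height over the tangent of half this angle, whatever the lens; pixels are square), "cx", "cy" (the principal point, pixels), "k1" (the pictures are not rectified: a ray, as slopes to the right and down, at radius r is drawn at 1 + k1 r^2 times it, then the intrinsics apply), "xyz" and "rotation" of the camera in the world. Camera axes: x right, y down, z forward; pixel columns grow to the right and rows downward; lengths in m; the calibration is good to about 2 mm. A picture is of the moment at which its call begins. get_calibration takes no time and is no camera call.
- job_done(): hands the job in; it is judged then, once.
The state is a dict: "clock": time; "qpos": joint angles; "qd": joint speeds; "joint_efforts": joint torques, N m; "position": TCP position; "tool_rot": TCP orientation; "force": force on the tool from outside, world axes, zero at the start; "moment": the same for the moment, N m; "grip_width": finger opening in m; "finger_force": force on a finger pad.
Only numpy, scipy, OpenCV 4.12 (cv2) and the standard library are available. Lean on these libraries where they do the work, as an engineer would, in place of code of your own. Each camera call takes 0.05 s, during which the arm holds its last target. There are 200 camera calls.

### The job

From the row along the front edge of the worktop, pack the smear-staining kit into the bins on the steel tray, each thing standing upright on the floor of its own bin: the lidded sample cup in the large square bin, the amber jar with the wide cap in the middle-sized square bin, the white bottle with the pointed nozzle in the small square bin and the brown dropper bottle in the round bin. Leave the open cup without a lid and the white bottle with the flat cap standing where they are; they do not belong to the kit.

Things in the scene. Friction and masses are not known exactly. Their poses are not given: they have to be found in the camera images.
- lidded_cup: White plastic sample cup closed with a flat screw lid, 58 mm wide, 70 mm tall; body tapers from 52 mm at the lid to about 45 mm at the foot, lid 58 mm in diameter from 56 to 70 mm up (grip the lid or the body under it). About 60 g. Origin: centre of the underside; z up. Starts upright in a row of five, about 100 mm apart, left to right along the worktop's front edge; an analyser 276 mm tall stands behind it, from x = 0.55.
- jar: Amber jar with a wide ribbed screw cap nearly as wide as itself: 47 mm in diameter, 88 mm tall, straight sides, cap from 70 mm up. About 100 g. Origin: centre of the underside; z up. Starts upright in a row of five, about 100 mm apart, left to right along the worktop's front edge; an analyser 276 mm tall stands behind it, from x = 0.55.
- nozzle_bottle: Small white bottle with a long pointed nozzle cap, 36 mm in diameter, 98 mm tall; straight sides up to 52 mm, then the shoulder narrows to the cap at 68 mm. About 50 g. Origin: centre of the underside; z up. Starts upright in a row of five, about 100 mm apart, left to right along the worktop's front edge; an analyser 276 mm tall stands behind it, from x = 0.55.
- dropper_bottle: Small brown glass bottle with a rubber dropper bulb on top, 34 mm in diameter, 102 mm tall; straight sides up to 56 mm, then the shoulder narrows to a 24 mm collar from 62 to 77 mm. About 50 g. Origin: centre of the underside; z up. Starts upright in a row of five, about 100 mm apart, left to right along the worktop's front edge; an analyser 276 mm tall stands behind it, from x = 0.55.
- open_cup: Look-alike that stays: empty white cup without a lid, 58 mm across the open rim, narrower at the foot, 66 mm tall. Origin: centre of the underside; z up. One of the two look-alikes stands in the row of five with the kit, the other to the right of the tray.
- flat_cap_bottle: Look-alike that stays: small white bottle with a short flat cap, no nozzle, 36 mm in diameter, 88 mm tall. Origin: centre of the underside; z up. One of the two look-alikes stands in the row of five with the kit, the other to the right of the tray.
- bin_large: Grey plastic bin, the largest, square, 80 mm outside, 75 mm inside, open on top, 25 mm high, walls and floor 2.5 mm, fixed. Origin: centre of its underside, 16 mm above the worktop; z up, x and y along the tray's sides. Four bins, swapped at random, stand 2 by 2, 86 mm centre to centre, on a steel tray (180 mm square, rim lower than the bins) turned up to 0.2 rad.
- bin_medium: Grey plastic bin, the middle-sized one, square, 69 mm outside, 64 mm inside, open on top, 25 mm high, walls and floor 2.5 mm, fixed. Origin: centre of its underside, 16 mm above the worktop; z up, x and y along the tray's sides. Four bins, swapped at random, stand 2 by 2, 86 mm centre to centre, on a steel tray (180 mm square, rim lower than the bins) turned up to 0.2 rad.
- bin_small: Grey plastic bin, the smallest square one, 58 mm outside, 53 mm inside, open on top, 25 mm high, walls and floor 2.5 mm, fixed. Origin: centre of its underside, 16 mm above the worktop; z up, x and y along the tray's sides. Four bins, swapped at random, stand 2 by 2, 86 mm centre to centre, on a steel tray (180 mm square, rim lower than the bins) turned up to 0.2 rad.
- bin_round: Grey plastic bin, the only round one, 58 mm outside diameter, 53 mm inside, open on top, 25 mm high, walls and floor 2.5 mm, fixed. Origin: centre of its underside, 16 mm above the worktop; z up, x and y along the tray's sides. Four bins, swapped at random, stand 2 by 2, 86 mm centre to centre, on a steel tray (180 mm square, rim lower than the bins) turned up to 0.2 rad.

How it is judged:
By the outcome, as a careful person would: the job done as asked, in the order asked, and still so for the second after the job is handed in, with the robot touching nothing.
It also fails if it takes over 136 s, if anything falls off the work surface, if the arm or the gripper's body presses on something with over 40 N, if the wrist force passes 120 N, or if a joint passes its speed limit or range.

## Working session

There is one attempt and no reset: what is moved stays moved. The work goes in short steps, Python scripts to look and compute and a tool call to move; the robot and the scene stay as the last step left them, time stands still between calls to the robot, and variables do not carry over. Pictures are saved under pics/ and viewed, at most 14 in all, crops included, and the job is handed in when it is done.

Besides the shell and the picture viewer there is one more tool, called after "Call:" by a JSON object that holds its "api" and its "payload". play_rows: Moves the arm, as the interface text tells. Its arguments: {"type":"object","properties":{"deltas":{"type":"array"},"newtons":{"type":"number"}},"required":["deltas"]}

```bash
mkdir -p pics
python3 - <<'E'
from workcell import *
import cv2
for n in ("scene","top"):
    cv2.imwrite(f"pics/{n}0.png",cv2.cvtColor(grab_frame(n),cv2.COLOR_RGB2BGR)); print(get_calibration(n))
print(observe())
E
```

```text
{'fovy': 45.64775210971049, 'cx': 321.6510639421925, 'cy': 199.24958297706007, 'k1': 0.03808099629346919, 'xyz': array([-0.59941957,  0.86512532,  0.77847483]), 'rotation': array([-2.01570703, -0.01788019, -2.25764393])}
{'fovy': 49.12155521765289, 'cx': 318.99388632549505, 'cy': 198.81308357542574, 'k1': -0.07660301438167523, 'xyz': array([ 0.37720669, -0.08778997,  1.18638987]), 'rotation': array([-3.00258483,  0.0155845 , -1.58643098])}
{'clock': 0.1, 'qpos': array([ 1.0457899 ,  0.52195236, -0.03631088,  1.59989188,  0.02120577,
        1.02108278, -0.11280921]), 'qd': array([-0.00082937, -0.0028993 , -0.00066804, -0.00061164,  0.00212126,
        0.00101406,  0.00010204]), 'joint_efforts': array([ 5.85119313e-03, -9.28491068e+01,  1.98504813e+00, -3.70537090e+01,
        1.81898352e-02,  5.31131212e-03, -9.36956667e-05]), 'position': array([ 0.27440089, -0.56124598,  0.23080592]), 'tool_rot': array([-3.14064648e+00,  7.70697073e-05,  4.54773872e-01]), 'force': array([-0.34078354,  0.1085007 , -0.23835729]), 'moment': array([ 0.07798091,  0.00709404, -0.00096808]), 'finger_force': 0.0, 'grip_width': 0.08501365543656009}
```

View pics/scene0.png

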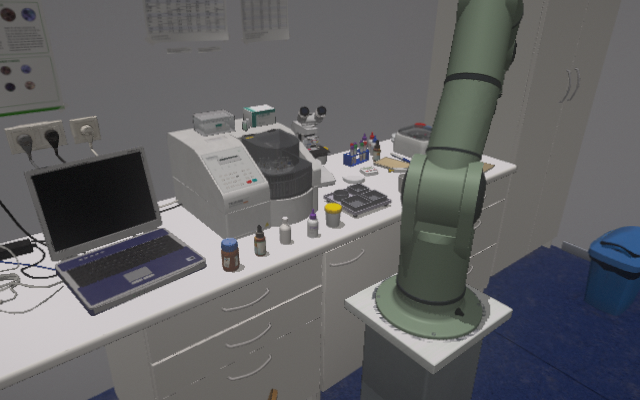

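View pics/top0.png

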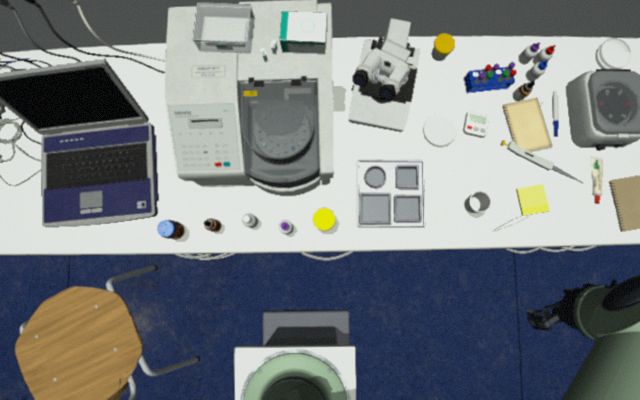

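The scene view shows the row from left to right: the blue-capped amber jar, dropper, flat-cap bottle, purple-nozzle bottle and yellow-lidded cup. In the top view they are at about (172,229), (212,224), (250,220), (287,227) and (324,219). The tray is near (391,194), with the round bin at (375,177), and the open cup is at (478,203).

```bash
cat > h.py <<'E'
from workcell import *
import cv2, numpy as np
from scipy.spatial.transform import Rotation as R
def cal(n):
    c=get_calibration(n); f=200/np.tan(np.radians(c["fovy"]/2))
    return c,np.array([[f,0,c["cx"]],[0,f,c["cy"]],[0,0,1.]]),np.array([c["k1"],0,0,0,0.]),R.from_euler("xyz",c["rotation"]).as_matrix()
def toworld(n,px,z):
    c,K,D,M=cal(n)
    p=cv2.undistortPoints(np.array(px,float).reshape(-1,1,2),K,D).reshape(-1,2)
    d=np.c_[p,np.ones(len(p))]@M.T
    return c["xyz"]+d*((z-c["xyz"][2])/d[:,2:])
def topix(n,P):
    c,K,D,M=cal(n)
    return cv2.projectPoints((np.array(P,float).reshape(-1,3)-c["xyz"])@M,np.zeros(3),np.zeros(3),K,D)[0].reshape(-1,2)
def blob(im,lo,hi,box):
    x0,y0,x1,y1=box
    m=cv2.inRange(cv2.cvtColor(im[y0:y1,x0:x1],cv2.COLOR_RGB2HSV),np.array(lo),np.array(hi))
    n,l,s,c=cv2.connectedComponentsWithStats(m)
    i=1+np.argmax(s[1:,4]); return c[i]+[x0,y0],s[i]+[x0,y0,0,0,0]
E
python3 - <<'E'
from h import *
im=cv2.cvtColor(cv2.imread("pics/top0.png"),cv2.COLOR_BGR2RGB)
a=im[195:250,150:350]; b=im[150:235,345:500]
cv2.imwrite("pics/crop.png",cv2.cvtColor(np.vstack([cv2.resize(a,(800,220),interpolation=2),cv2.resize(b[:, :],(693,380),interpolation=2) if 0 else np.pad(cv2.resize(b,(693,380),interpolation=2),((0,0),(0,107),(0,0)))]),cv2.COLOR_RGB2BGR))
for nm,lo,hi,box,z in [("lid",(22,120,120),(35,255,255),(300,200,345,245),.07),("jarcap",(95,100,80),(118,255,255),(155,210,192,245),.088),("nozz",(120,50,40),(160,255,255),(270,210,305,245),.085),("drop",(0,0,0),(25,255,75),(196,210,228,240),.08)]:
    try:
        c,s=blob(im,lo,hi,box); print(nm,c,s,toworld("top",c,z))
    except Exception as e: print(nm,e)
print(toworld("top",[(320,248),(391,194)],0), topix("top",[[0,0,0]]))
E
```

```text
lid [323.76363636 218.95844156] [313 208  22  23 385] [[ 0.48139402 -0.08422908  0.07      ]]
jarcap [168.44736842 229.85526316] [159 221  16  16  76] [[0.4581375  0.31170302 0.088     ]]
nozz [284.28 225.6 ] [281 222   8   8  50] [[0.46484443 0.01568225 0.085     ]]
drop [216.95121951 226.26829268] [212 221   9  10  41] [[0.4661832  0.18849479 0.08      ]]
[[ 0.40946364 -0.07251622  0.        ]
 [ 0.55328514 -0.26943368  0.        ]] [[294.74899555 405.14931068]]
```

View pics/crop.png

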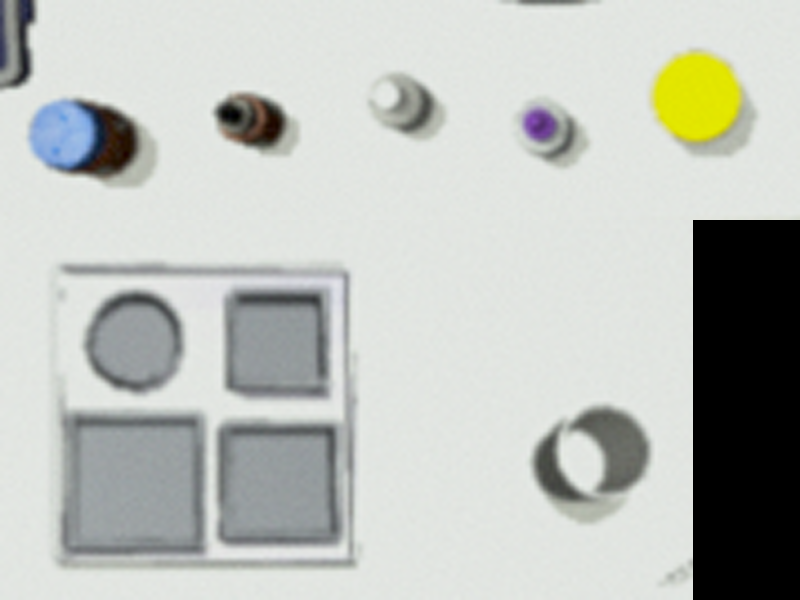

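The crop shows the large bin at front-left, the medium bin at front-right, the round bin at back-left and the small bin at back-right. Their top-view pixels are about (375,209), (407,209), (375,177) and (407,177). Next I measure the bins and the bottles' bases more closely.

Run:
```python
from h import *
im=cv2.cvtColor(cv2.imread("pics/top0.png"),cv2.COLOR_BGR2RGB)
x0,y0=352,155
g=cv2.cvtColor(im,cv2.COLOR_RGB2GRAY)[y0:232,x0:430]
m=((g<185)&(g>60)).astype(np.uint8)*255; m=cv2.morphologyEx(m,cv2.MORPH_OPEN,np.ones((5,5)))
cs=[c for c in cv2.findContours(m,0,2)[0] if cv2.contourArea(c)>200]
cen=[]
for c in cs:
    r=cv2.minAreaRect(c); M=cv2.moments(c); p=np.array([M["m10"]/M["m00"]+x0,M["m01"]/M["m00"]+y0])
    w=toworld("top",p,.035)[0]; cen.append(w[:2]); print(np.round(p,1),np.round(r,1) if 0 else r,cv2.contourArea(c),w)
print("mean",np.mean(cen,0))
for i in range(len(cen)):
    for j in range(i): d=cen[i]-cen[j]; print(i,j,np.linalg.norm(d),np.degrees(np.arctan2(d[1],d[0])))
print("eye tops",toworld("top",[(166.5,228.5)],.088),toworld("top",[(208.5,223.4)],.1),toworld("top",[(285,225.7)],.095))
# scene view check
s=cv2.cvtColor(cv2.imread("pics/scene0.png"),cv2.COLOR_BGR2RGB)
for nm,P in [("lid",[.4814,-.084,.07]),("jar",[.458,.312,.088]),("drop",[.466,.19,.1]),("noz",[.465,.0157,.098])]: print(nm,topix("scene",P),topix("scene",np.array(P)*[1,1,0]))
cv2.imwrite("pics/sc.png",cv2.cvtColor(cv2.resize(s[190:280,210:410],(800,360),interpolation=2),cv2.COLOR_RGB2BGR))
```

```text
[407.5 208.2] ((56.0, 53.5), (27.0, 30.0), 90.0) 759.5 [ 0.50927314 -0.30647816  0.035     ]
[374.4 208.6] ((22.0, 53.5), (31.0, 32.0), 90.0) 967.5 [ 0.50985745 -0.21853577  0.035     ]
[374.7 176.6] ((22.5, 21.5), (21.0, 21.0), 90.0) 372.5 [ 0.59590984 -0.22233064  0.035     ]
[406.6 176.9] ((54.5, 22.0), (24.0, 23.0), 90.0) 544.5 [ 0.5934705  -0.30777133  0.035     ]
mean [ 0.55212773 -0.26377898]
1 0 0.0879443342958843 89.61931789982842
2 0 0.1207755080549801 44.16497214558888
2 1 0.08613602667581059 -2.525083154683681
3 0 0.08420729256527061 -0.8799253067906746
3 1 0.12228707247719522 -46.86309107607623
3 2 0.08547550492718921 -91.6353560880398
eye tops [[0.46166195 0.31688971 0.088     ]] [[0.47209891 0.20508656 0.1       ]] [[0.463769   0.01293882 0.095     ]]
lid [[332.29056913 205.61868919]] [[331.73103023 223.88900718]]
jar [[231.69057459 240.2921818 ]] [[233.56888999 266.44184778]]
drop [[266.21131454 223.02673253]] [[267.2413048  251.66283988]]
noz [[312.18942343 207.93159489]] [[311.91018235 234.58027192]]
```

View pics/sc.png

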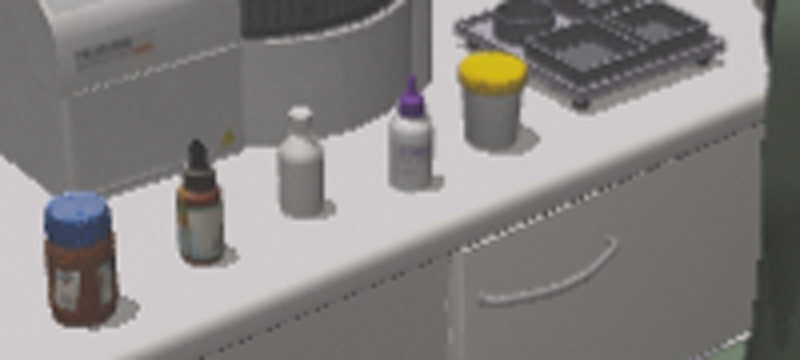

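The crop shows, at full-picture scene pixels: lid top (333.3,207.5), jar top (230,241.8), dropper bulb tip (259.3,225.8) and nozzle tip (313,209.5). I'll triangulate these with the top view and set up a move helper.

```bash
cat >> h.py <<'E'
def tri(pt,ps):
    A=np.zeros((3,3));b=np.zeros(3);L=[]
    for n,p in (("top",pt),("scene",ps)):
        c=get_calibration(n)["xyz"];d=toworld(n,[p],0)[0]-c;d/=np.linalg.norm(d);Q=np.eye(3)-np.outer(d,d);A+=Q;b+=Q@c;L.append((Q,c))
    X=np.linalg.solve(A,b); return X,[np.linalg.norm(Q@(X-c)) for Q,c in L]
def plan(xyz,yaw):
    o=observe();T=R.from_euler("xyz",o["tool_rot"])
    d=T.inv().apply(np.array(xyz)-o["position"])
    r=(T.inv()*R.from_euler("xyz",[np.pi,0,yaw])).as_rotvec()
    print("t",round(o["clock"],2),"pos",o["position"].round(4),"rot",o["tool_rot"].round(3),"F",o["force"].round(1),"w",round(o["grip_width"],4),"ff",round(o["finger_force"],1),"q",o["qpos"].round(2))
    print("delta",(d/.5).round(4),(r/np.radians(120)).round(4))
E
python3 - <<'E'
from h import *
for n,a,b in [("lid",(323.8,219),(333.3,207.5)),("jar",(166.5,228.5),(230,241.8)),("drop",(208.5,223.4),(259.3,225.8)),("noz",(284.6,225.6),(313,209.5))]:
    X,e=tri(a,b); print(n,X.round(4),np.round(e,4))
plan([.481,-.084,.2],0)
E
```

```text
lid [ 0.4807 -0.0857  0.0629] [0.0019 0.0019]
jar [0.4612 0.3173 0.0839] [0.0013 0.0013]
drop [0.4736 0.2081 0.0929] [0.0014 0.0014]
noz [0.4639 0.0138 0.0923] [0.0005 0.0005]
t 0.1 pos [ 0.2744 -0.5612  0.2308] rot [-3.141  0.     0.455] F [-0.3  0.1 -0.2] w 0.085 ff 0.0 q [ 1.05  0.52 -0.04  1.6   0.02  1.02 -0.11]
delta [ 0.7905 -0.6759  0.0622] [-4.000e-04  1.000e-04  2.171e-01]
```

Call:
{"api": "play_rows", "payload": {"deltas": [[0.06,-0.05,0.0,0,0,0.03,0],[0.14,-0.12,0.01,0,0,0.06,0],[0.22,-0.19,0.02,0,0,0.09,0],[0.3,-0.26,0.03,0,0,0.12,0],[0.38,-0.33,0.03,0,0,0.15,0],[0.46,-0.4,0.04,0,0,0.18,0],[0.54,-0.46,0.05,0,0,0.2,0],[0.62,-0.53,0.06,0,0,0.217,0],[0.7,-0.6,0.06,0,0,0.217,0],[0.79,-0.676,0.062,0,0,0.217,0]], "newtons": 30}}

```text
clock: 1.1
position: [0.4683, -0.1118, 0.2008]
tool_rot: [3.142, 0.0, 0.0]
force: [1.5, -0.8, -0.2]
grip_width: 0.0858
finger_force: 0.0
```

Run:
```python
from h import *
plan([.481,-.084,.15],0)
```

```text
t 1.1 pos [ 0.4683 -0.1118  0.2008] rot [3.142 0.    0.   ] F [ 1.5 -0.8 -0.2] w 0.0858 ff 0.0 q [ 0.18  0.34 -0.09  2.    0.04  0.81 -1.5 ]
delta [ 0.0254 -0.0556  0.1016] [0.     0.0001 0.0001]
```

Call:
{"api": "play_rows", "payload": {"deltas": [[0,0,0.03,0,0,0,0],[0,0,0.08,0,0,0,0],[0,0,0.1,0,0,0,0],[0,0,0.1,0,0,0,0]]}}

```text
clock: 1.5
position: [0.4672, -0.1139, 0.1499]
tool_rot: [-3.141, 0.003, 0.0]
force: [-0.3, 0.7, 0.5]
grip_width: 0.0854
finger_force: 0.0
```

Run:
```python
from h import *
plan([.481,-.084,.042],0)
cv2.imwrite("pics/t1.png",cv2.cvtColor(cv2.resize(grab_frame("top")[150:260,240:400],(800,550),interpolation=2),cv2.COLOR_RGB2BGR))
```

```text
t 1.5 pos [ 0.4672 -0.1139  0.1499] rot [-3.141e+00  3.000e-03  0.000e+00] F [-0.3  0.7  0.5] w 0.0854 ff 0.0 q [ 0.18  0.42 -0.08  2.04  0.05  0.69 -1.51]
delta [ 0.0281 -0.0596  0.2157] [-0.0002  0.0013  0.    ]
```

View pics/t1.png

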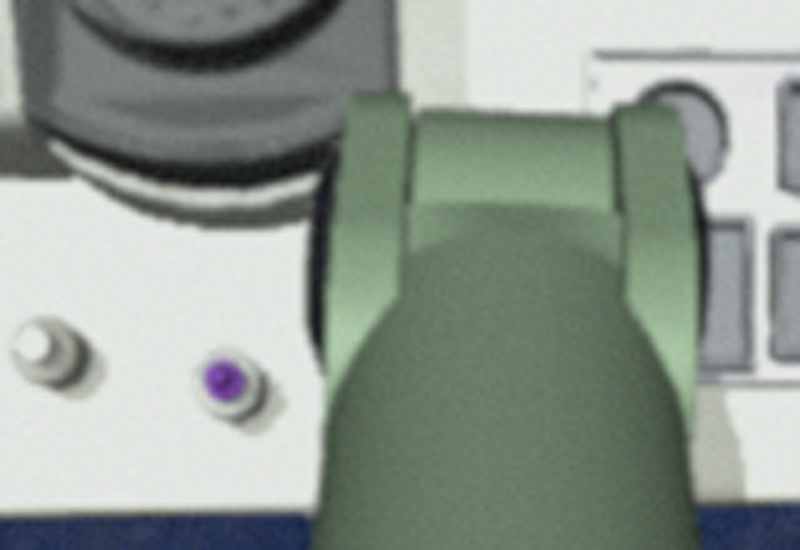

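The picture shows the wrist covering the cup at pixels 305–380, so the top view is no use right at a grasp. The purple nozzle is at about (285,226), unmoved. I align over the cup and descend.

Call:
{"api": "play_rows", "payload": {"deltas": [[0.014,-0.03,0.02,0,0,0,0],[0.028,-0.06,0.05,0,0,0,0],[0.028,-0.06,0.07,0,0,0,0],[0.028,-0.06,0.1,0,0,0,0],[0.028,-0.06,0.14,0,0,0,0],[0.028,-0.06,0.18,0,0,0,0],[0.028,-0.06,0.205,0,0,0,0],[0.028,-0.06,0.216,0,0,0,0],[0.028,-0.06,0.216,0,0,0,0],[0.028,-0.06,0.216,0,0,0,0]]}}

```text
clock: 2.55
position: [0.4824, -0.084, 0.0436]
tool_rot: [3.141, -0.001, 0.0]
force: [0.3, 0.2, 0.8]
grip_width: 0.0854
finger_force: 0.0
```

Run:
```python
from h import *
plan([.481,-.084,.042],0)
cv2.imwrite("pics/s1.png",cv2.cvtColor(cv2.resize(grab_frame("scene")[110:260,210:410],(800,600),interpolation=2),cv2.COLOR_RGB2BGR))
```

```text
t 2.55 pos [ 0.4824 -0.084   0.0436] rot [ 3.141e+00 -1.000e-03  0.000e+00] F [0.3 0.2 0.8] w 0.0854 ff 0.0 q [ 0.1   0.62 -0.07  2.08  0.09  0.45 -1.6 ]
delta [-0.0028 -0.      0.0032] [ 0.0001 -0.0004  0.    ]
```

View pics/s1.png

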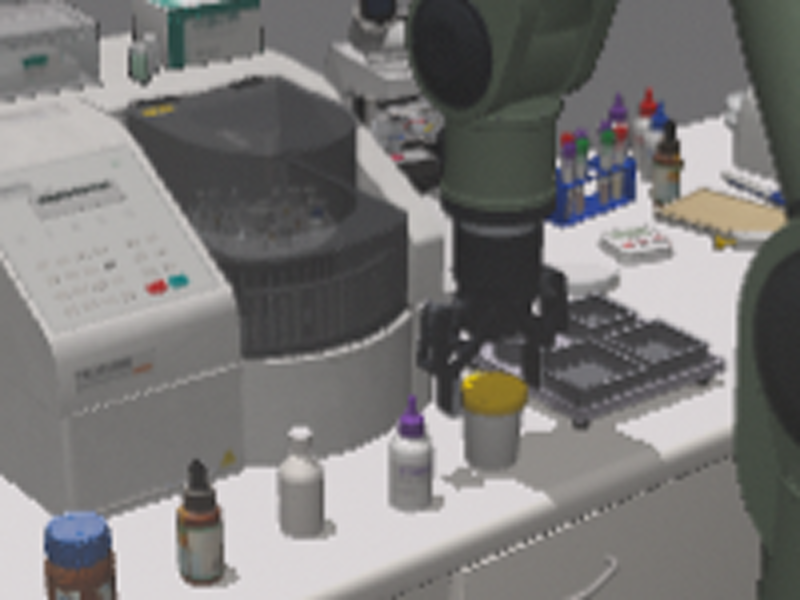

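The scene view shows the fingers straddling the yellow lid at full-picture pixel (333,207). I close on it.

Call:
{"api": "play_rows", "payload": {"deltas": [[0,0,0,0,0,0,0.3],[0,0,0,0,0,0,0.5],[0,0,0,0,0,0,0.7],[0,0,0,0,0,0,0.9],[0,0,0,0,0,0,1],[0,0,0,0,0,0,1],[0,0,0,0,0,0,1],[0,0,0,0,0,0,1]], "newtons": 30}}

```text
clock: 3.4
position: [0.4824, -0.0839, 0.0435]
tool_rot: [3.142, -0.001, 0.0]
force: [-0.9, -0.9, 9.9]
grip_width: 0.0575
finger_force: 29.8
```

Call:
{"api": "play_rows", "payload": {"deltas": [[0,0,-0.01,0,0,0,1],[0,0,-0.03,0,0,0,1],[0,0,-0.07,0,0,0,1],[0,0,-0.12,0,0,0,1],[0,0,-0.17,0,0,0,1],[0,0,-0.2,0,0,0,1],[0,0,-0.21,0,0,0,1],[0,0,-0.21,0,0,0,1]]}}

```text
clock: 4.2
position: [0.4823, -0.0839, 0.1486]
tool_rot: [3.141, -0.001, 0.0]
force: [0.6, -0.9, -1.5]
grip_width: 0.0574
finger_force: 32.3
```

Run:
```python
from h import *
plan([.51,-.22,.15],0)
```

```text
t 4.2 pos [ 0.4823 -0.0839  0.1486] rot [ 3.141e+00 -1.000e-03  0.000e+00] F [ 0.6 -0.9 -1.5] w 0.0574 ff 32.3 q [ 0.12  0.43 -0.09  2.03  0.06  0.69 -1.58]
delta [ 0.0554  0.2723 -0.0027] [ 0.     -0.0006  0.0001]
```

Call:
{"api": "play_rows", "payload": {"deltas": [[0.002,0.01,0,0,0,0,1],[0.008,0.04,0,0,0,0,1],[0.018,0.09,0,0,0,0,1],[0.028,0.14,0,0,0,0,1],[0.038,0.19,0,0,0,0,1],[0.047,0.235,0,0,0,0,1],[0.053,0.26,0,0,0,0,1],[0.056,0.272,0,0,0,0,1],[0.056,0.272,0,0,0,0,1],[0.056,0.272,0,0,0,0,1]]}}

```text
clock: 5.2
position: [0.51, -0.2188, 0.1477]
tool_rot: [-3.141, 0.0, 0.001]
force: [0.3, 0.6, -0.5]
grip_width: 0.0572
finger_force: 32.3
```

Run:
```python
from h import *
plan([.51,-.22,.063],0)
cv2.imwrite("pics/s2.png",cv2.cvtColor(cv2.resize(grab_frame("scene")[130:230,300:420],(720,600),interpolation=2),cv2.COLOR_RGB2BGR))
```

```text
t 5.2 pos [ 0.51   -0.2188  0.1477] rot [-3.141e+00  0.000e+00  1.000e-03] F [ 0.3  0.6 -0.5] w 0.0572 ff 32.3 q [ 0.35  0.52 -0.07  1.86  0.05  0.76 -1.32]
delta [1.000e-04 2.500e-03 1.694e-01] [-0.0003  0.0002  0.0005]
```

View pics/s2.png

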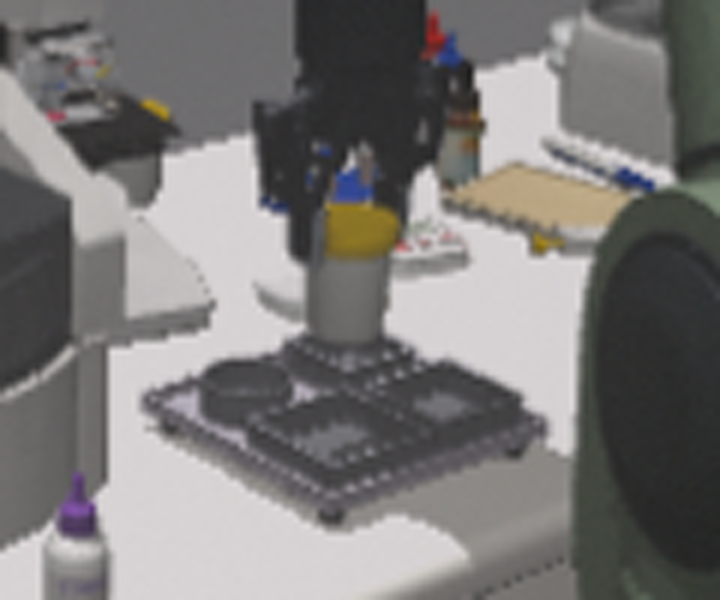

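The cup hangs upright, foot at about (358,187), above the large bin, whose centre shows at about (356,202). I lower it.

Call:
{"api": "play_rows", "payload": {"deltas": [[0,0.002,0.01,0,0,0,1],[0,0.002,0.04,0,0,0,1],[0,0.002,0.08,0,0,0,1],[0,0.002,0.12,0,0,0,1],[0,0.002,0.145,0,0,0,1],[0,0.002,0.158,0,0,0,1],[0,0.002,0.164,0,0,0,1],[0,0.002,0.168,0,0,0,1],[0,0.002,0.168,0,0,0,1],[0,0.002,0.168,0,0,0,1]]}}

```text
clock: 6.25
position: [0.5104, -0.2209, 0.0644]
tool_rot: [3.141, -0.001, 0.0]
force: [0.3, 0.1, -1.4]
grip_width: 0.0572
finger_force: 32.3
```

Run:
```python
from h import *
plan([.51,-.22,.063],0)
```

```text
t 6.25 pos [ 0.5104 -0.2209  0.0644] rot [ 3.141e+00 -1.000e-03  0.000e+00] F [ 0.3  0.1 -1.4] w 0.0572 ff 32.3 q [ 0.35  0.65 -0.06  1.9   0.07  0.59 -1.33]
delta [-0.0007 -0.0018  0.0028] [ 0.0001 -0.0003  0.0001]
```

Call:
{"api": "play_rows", "payload": {"deltas": [[0,0,0.002,0,0,0,1],[0,0,0.003,0,0,0,1],[0,0,0.004,0,0,0,1],[0,0,0.004,0,0,0,1]]}}

```text
clock: 6.65
position: [0.5103, -0.2209, 0.0622]
tool_rot: [3.141, -0.0, 0.0]
force: [-0.8, 0.2, 2.8]
grip_width: 0.0573
finger_force: 32.6
```

Contact is made with the floor. I release and raise.

Call:
{"api": "play_rows", "payload": {"deltas": [[0,0,0,0,0,0,0.25],[0,0,0,0,0,0,0.15],[0,0,0,0,0,0,0.05],[0,0,0,0,0,0,0],[0,0,-0.02,0,0,0,0],[0,0,-0.06,0,0,0,0],[0,0,-0.12,0,0,0,0],[0,0,-0.18,0,0,0,0],[0,0,-0.24,0,0,0,0],[0,0,-0.28,0,0,0,0]]}}

```text
clock: 7.65
position: [0.5105, -0.221, 0.2048]
tool_rot: [3.141, -0.002, 0.0]
force: [-0.9, -0.3, 0.2]
grip_width: 0.0854
finger_force: 0.0
```

Run:
```python
from h import *
plan([.46,.1,.21],0); plan([.4617,.317,.15],0)
```

```text
t 7.65 pos [ 0.5105 -0.221   0.2048] rot [ 3.141e+00 -2.000e-03  0.000e+00] F [-0.9 -0.3  0.2] w 0.0854 ff 0.0 q [ 0.35  0.44 -0.07  1.81  0.04  0.89 -1.3 ]
delta [-0.1008 -0.642  -0.0111] [ 0.0003 -0.0011  0.0001]
t 7.65 pos [ 0.5105 -0.221   0.2048] rot [ 3.141e+00 -2.000e-03  0.000e+00] F [-0.9 -0.3  0.2] w 0.0854 ff 0.0 q [ 0.35  0.44 -0.07  1.81  0.04  0.89 -1.3 ]
delta [-0.0976 -1.0761  0.1086] [ 0.0003 -0.0011  0.0001]
```

Call:
{"api": "play_rows", "payload": {"deltas": [[-0.02,-0.04,0,0,0,0,0],[-0.05,-0.12,0,0,0,0,0],[-0.08,-0.2,0,0,0,0,0],[-0.1,-0.29,0,0,0,0,0],[-0.1,-0.38,0,0,0,0,0],[-0.1,-0.47,0,0,0,0,0],[-0.1,-0.56,0,0,0,0,0],[-0.1,-0.65,0,0,0,0,0],[-0.1,-0.74,0,0,0,0,0],[-0.1,-0.83,0,0,0,0,0]]}}

```text
clock: 8.65
position: [0.4597, 0.196, 0.2028]
tool_rot: [-3.141, -0.001, 0.0]
force: [0.7, -1.1, 0.3]
grip_width: 0.0857
finger_force: 0.0
```

Run:
```python
from h import *
plan([.4617,.317,.12],0)
cv2.imwrite("pics/b1.png",cv2.cvtColor(np.vstack([cv2.resize(grab_frame("top")[150:235,340:500],(800,425),interpolation=2)]),cv2.COLOR_RGB2BGR))
```

```text
t 8.65 pos [0.4597 0.196  0.2028] rot [-3.141e+00 -1.000e-03  0.000e+00] F [ 0.7 -1.1  0.3] w 0.0857 ff 0.0 q [-0.35  0.37 -0.22  1.95  0.1   0.84 -2.19]
delta [ 0.0038 -0.242   0.1657] [-0.0001 -0.0004  0.0001]
```

View pics/b1.png

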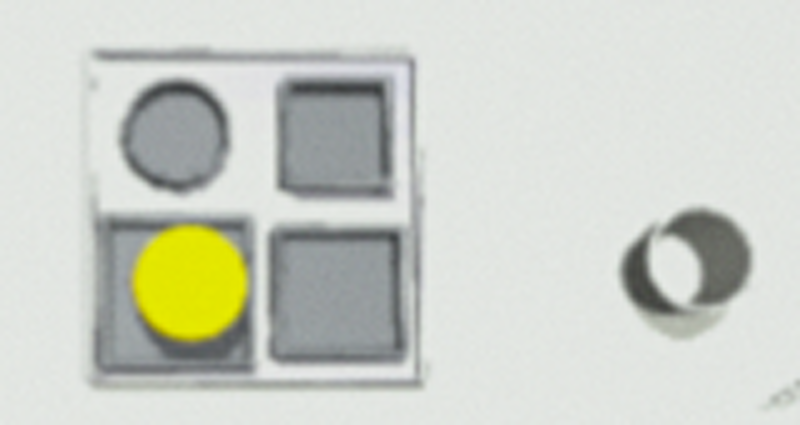

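The top view shows the lidded cup standing inside the large bin, lid centre at (378,207). The other bins are empty and the open cup is untouched. Next is the jar.

Call:
{"api": "play_rows", "payload": {"deltas": [[0.001,-0.06,0,0,0,0,0],[0.003,-0.13,0,0,0,0,0],[0.004,-0.19,0.01,0,0,0,0],[0.004,-0.225,0.02,0,0,0,0],[0.004,-0.242,0.04,0,0,0,0],[0.004,-0.242,0.07,0,0,0,0],[0.004,-0.242,0.11,0,0,0,0],[0.004,-0.242,0.14,0,0,0,0],[0.004,-0.242,0.16,0,0,0,0],[0.004,-0.242,0.16,0,0,0,0]]}}

```text
clock: 9.7
position: [0.4616, 0.314, 0.1207]
tool_rot: [3.14, 0.002, -0.0]
force: [-0.1, 0.0, -0.4]
grip_width: 0.0853
finger_force: 0.0
```

Run:
```python
from h import *
plan([.4617,.317,.045],0)
cv2.imwrite("pics/s3.png",cv2.cvtColor(cv2.resize(grab_frame("scene")[130:280,180:340],(640,600),interpolation=2),cv2.COLOR_RGB2BGR))
```

```text
t 9.7 pos [0.4616 0.314  0.1207] rot [ 3.14e+00  2.00e-03 -0.00e+00] F [-0.1  0.  -0.4] w 0.0853 ff 0.0 q [-0.56  0.57 -0.2   1.86  0.16  0.73 -2.42]
delta [ 0.0004 -0.0063  0.1515] [ 0.0008  0.0008 -0.0002]
```

View pics/s3.png

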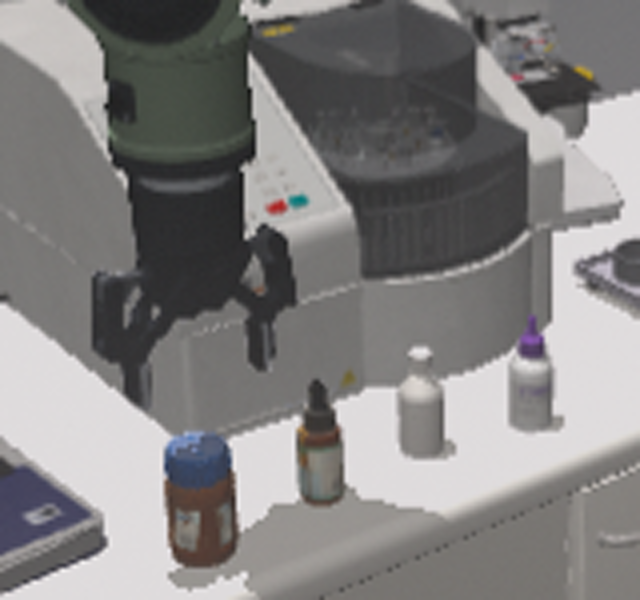

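The open fingertips straddle pixel (230,226) just above the jar's cap at (230,242), matching the expected projection. I descend.

Call:
{"api": "play_rows", "payload": {"deltas": [[0,-0.006,0.02,0,0,0,0],[0,-0.006,0.06,0,0,0,0],[0,-0.006,0.1,0,0,0,0],[0,-0.006,0.13,0,0,0,0],[0,-0.006,0.15,0,0,0,0],[0,-0.006,0.15,0,0,0,0],[0,-0.006,0.15,0,0,0,0]]}}

```text
clock: 10.45
position: [0.4621, 0.3184, 0.0473]
tool_rot: [-3.141, -0.0, 0.0]
force: [0.4, 0.0, 1.3]
grip_width: 0.0854
finger_force: 0.0
```

Call:
{"api": "play_rows", "payload": {"deltas": [[0,0,0,0,0,0,0.3],[0,0,0,0,0,0,0.45],[0,0,0,0,0,0,0.6],[0,0,0,0,0,0,0.8],[0,0,0,0,0,0,1],[0,0,0,0,0,0,1],[0,0,0,0,0,0,1],[0,0,0,0,0,0,1]], "newtons": 35}}

```text
clock: 11.25
position: [0.4624, 0.3186, 0.0476]
tool_rot: [-3.141, -0.001, 0.0]
force: [0.1, 0.7, 6.2]
grip_width: 0.0452
finger_force: 34.4
```

Call:
{"api": "play_rows", "payload": {"deltas": [[0,0,-0.01,0,0,0,1],[0,0,-0.03,0,0,0,1],[0,0,-0.07,0,0,0,1],[0,0,-0.12,0,0,0,1],[0,0,-0.17,0,0,0,1],[0,0,-0.22,0,0,0,1],[0,0,-0.26,0,0,0,1],[0,0,-0.28,0,0,0,1],[0,0,-0.28,0,0,0,1]]}}

```text
clock: 12.15
position: [0.4624, 0.3184, 0.1883]
tool_rot: [-3.14, -0.002, 0.0]
force: [0.9, -0.2, -1.0]
grip_width: 0.045
finger_force: 35.7
```

Run:
```python
from h import *
plan([.508,-.306,.19],0)
s=grab_frame("scene"); cv2.imwrite("pics/s4.png",cv2.cvtColor(cv2.resize(s[130:280,180:340],(640,600),interpolation=2),cv2.COLOR_RGB2BGR))
p=observe()["position"]; print(topix("scene",[p,p+[0,0,.04],p-[0,0,.0476]]))
```

```text
t 12.15 pos [0.4624 0.3184 0.1883] rot [-3.14e+00 -2.00e-03  0.00e+00] F [ 0.9 -0.2 -1. ] w 0.045 ff 35.7 q [-0.56  0.48 -0.21  1.81  0.12  0.87 -2.39]
delta [ 0.0912  1.2488 -0.0048] [-0.0006 -0.0008  0.    ]
[[226.71586838 209.13568602]
 [225.71076701 195.9406101 ]
 [227.87104684 224.39303917]]
```

View pics/s4.png

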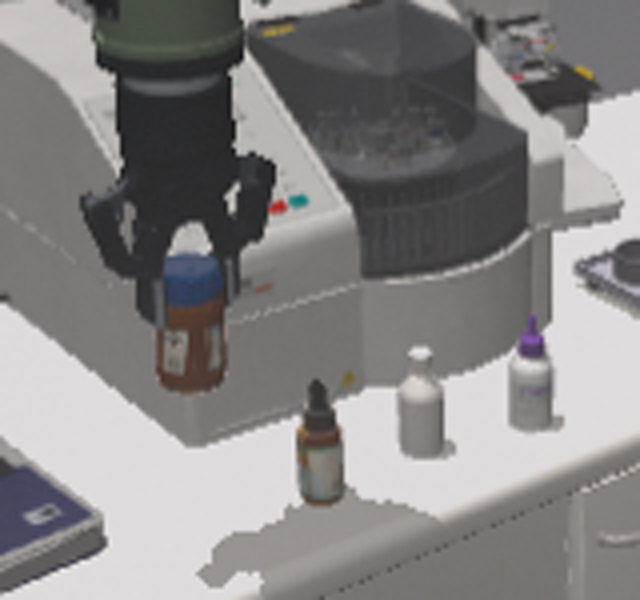

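The jar is held upright, with its foot at about (228,225) as predicted. I carry it to the medium bin.

Call:
{"api": "play_rows", "payload": {"deltas": [[0,0.01,0,0,0,0,1],[0,0.04,0,0,0,0,1],[0,0.09,0,0,0,0,1],[0,0.16,0,0,0,0,1],[0,0.24,0,0,0,0,1],[0,0.32,0,0,0,0,1],[0.0,0.4,0,0,0,0,1],[0.0,0.48,0,0,0,0,1],[0.0,0.56,0,0,0,0,1],[0.0,0.64,0,0,0,0,1]]}}

```text
clock: 13.2
position: [0.4608, -0.0045, 0.1864]
tool_rot: [3.141, 0.001, -0.0]
force: [1.9, -0.2, -1.1]
grip_width: 0.0452
finger_force: 35.7
```

Call:
{"api": "play_rows", "payload": {"deltas": [[0.01,0.08,0,0,0,0,1],[0.02,0.16,0,0,0,0,1],[0.04,0.24,0,0,0,0,1],[0.06,0.32,0,0,0,0,1],[0.075,0.4,0,0,0,0,1],[0.085,0.48,0,0,0,0,1],[0.09,0.54,0,0,0,0,1],[0.09,0.58,0,0,0,0,1],[0.09,0.6,0,0,0,0,1],[0.09,0.61,0,0,0,0,1]]}}

```text
clock: 14.2
position: [0.5061, -0.3076, 0.1864]
tool_rot: [-3.141, 0.001, -0.001]
force: [-0.7, 0.9, -1.1]
grip_width: 0.0456
finger_force: 35.7
```

Run:
```python
from h import *
plan([.508,-.306,.19],0)
```

```text
t 14.2 pos [ 0.5061 -0.3076  0.1864] rot [-3.141e+00  1.000e-03 -1.000e-03] F [-0.7  0.9 -1.1] w 0.0456 ff 35.7 q [ 0.49  0.52 -0.06  1.73  0.04  0.89 -1.16]
delta [ 0.0038 -0.0032 -0.0073] [-0.0002  0.0005 -0.0005]
```

Call:
{"api": "play_rows", "payload": {"deltas": [[0.004,-0.003,0.01,0,0,0,1],[0.004,-0.003,0.04,0,0,0,1],[0.004,-0.003,0.08,0,0,0,1],[0.004,-0.003,0.12,0,0,0,1],[0.004,-0.003,0.15,0,0,0,1],[0.004,-0.003,0.175,0,0,0,1],[0.004,-0.003,0.195,0,0,0,1],[0.004,-0.003,0.215,0,0,0,1],[0.004,-0.003,0.23,0,0,0,1],[0.004,-0.003,0.23,0,0,0,1]]}}

```text
clock: 15.2
position: [0.5088, -0.3051, 0.071]
tool_rot: [-3.141, 0.001, 0.0]
force: [-0.3, 0.0, -1.0]
grip_width: 0.0453
finger_force: 35.7
```

No rim contact, and the foot is about 5 mm above the floor. I lower onto it.

Call:
{"api": "play_rows", "payload": {"deltas": [[0,0,0.003,0,0,0,1],[0,0,0.006,0,0,0,1],[0,0,0.008,0,0,0,1],[0,0,0.009,0,0,0,1],[0,0,0.01,0,0,0,1],[0,0,0.01,0,0,0,1]]}}

```text
clock: 15.8
position: [0.5091, -0.3053, 0.0669]
tool_rot: [-3.142, -0.0, 0.0]
force: [-0.3, 0.1, -1.4]
grip_width: 0.0454
finger_force: 35.7
```

Call:
{"api": "play_rows", "payload": {"deltas": [[0,0,0.002,0,0,0,1],[0,0,0.003,0,0,0,1],[0,0,0.004,0,0,0,1],[0,0,0.004,0,0,0,1]]}}

```text
clock: 16.2
position: [0.5098, -0.3053, 0.0657]
tool_rot: [3.141, -0.001, 0.001]
force: [-1.0, 2.5, 11.3]
grip_width: 0.0451
finger_force: 33.7
```

Contact came at the expected height. I open only partly (to about 62 mm) and raise.

Call:
{"api": "play_rows", "payload": {"deltas": [[0,0,0,0,0,0,0.4],[0,0,0,0,0,0,0.3],[0,0,0,0,0,0,0.27],[0,0,0,0,0,0,0.27],[0,0,-0.02,0,0,0,0.27],[0,0,-0.06,0,0,0,0.27],[0,0,-0.12,0,0,0,0.27],[0,0,-0.19,0,0,0,0.27],[0,0,-0.25,0,0,0,0.27],[0,0,-0.29,0,0,0,0.27]]}}

```text
clock: 17.2
position: [0.5095, -0.3056, 0.213]
tool_rot: [3.14, -0.002, 0.0]
force: [-0.3, -0.2, -0.5]
grip_width: 0.0623
finger_force: 0.0
```

Run:
```python
from h import *
plan([.464,.0135,.14],0)
```

```text
t 17.2 pos [ 0.5095 -0.3056  0.213 ] rot [ 3.14e+00 -2.00e-03  0.00e+00] F [-0.3 -0.2 -0.5] w 0.0623 ff 0.0 q [ 0.48  0.49 -0.06  1.7   0.04  0.94 -1.16]
delta [-0.0913 -0.6384  0.1451] [ 0.0005 -0.0011  0.0001]
```

Call:
{"api": "play_rows", "payload": {"deltas": [[-0.01,-0.04,0,0,0,0,0.2],[-0.03,-0.12,0,0,0,0,0.2],[-0.05,-0.2,0,0,0,0,0.2],[-0.07,-0.29,0,0,0,0,0.2],[-0.085,-0.38,0,0,0,0,0.2],[-0.091,-0.47,0,0,0,0,0.2],[-0.091,-0.56,0.02,0,0,0,0.2],[-0.091,-0.61,0.05,0,0,0,0.2],[-0.091,-0.638,0.09,0,0,0,0.2],[-0.091,-0.638,0.12,0,0,0,0.2]]}}

```text
clock: 18.2
position: [0.4635, 0.0158, 0.1498]
tool_rot: [-3.141, -0.001, 0.003]
force: [-0.3, -0.8, -0.4]
grip_width: 0.0686
finger_force: 0.0
```

Run:
```python
from h import *
plan([.464,.0135,.03],0)
im=grab_frame("top")
cv2.imwrite("pics/b2.png",cv2.cvtColor(cv2.resize(im[150:235,340:500],(640,340),interpolation=2),cv2.COLOR_RGB2BGR))
```

```text
t 18.2 pos [0.4635 0.0158 0.1498] rot [-3.141e+00 -1.000e-03  3.000e-03] F [-0.3 -0.8 -0.4] w 0.0686 ff 0.0 q [-0.03  0.39 -0.16  2.08  0.1   0.67 -1.83]
delta [0.0009 0.0048 0.2396] [-0.0003 -0.0003  0.0016]
```

View pics/b2.png

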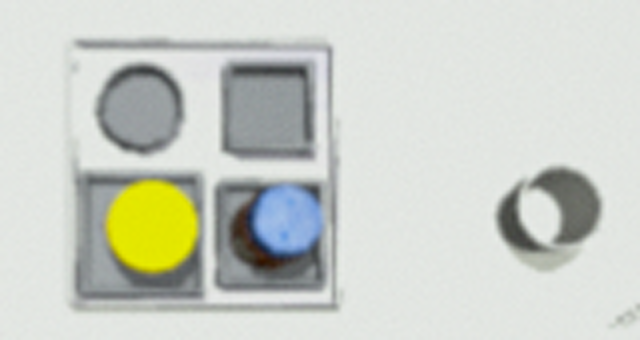

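The jar stands in the medium bin, cap at (411,205), with the cup beside it at (378,207). I descend on the nozzle bottle.

Call:
{"api": "play_rows", "payload": {"deltas": [[0,0.004,0.01,0,0,0,0.2],[0,0.005,0.05,0,0,0,0.2],[0,0.005,0.1,0,0,0,0.2],[0,0.005,0.15,0,0,0,0.2],[0,0.005,0.19,0,0,0,0.2],[0,0.005,0.22,0,0,0,0.2],[0,0.005,0.234,0,0,0,0.2],[0,0.005,0.236,0,0,0,0.2],[0,0.005,0.236,0,0,0,0.2]]}}

```text
clock: 19.15
position: [0.4639, 0.0109, 0.0326]
tool_rot: [3.142, -0.001, -0.0]
force: [0.1, 0.1, -0.5]
grip_width: 0.0683
finger_force: 0.0
```

Call:
{"api": "play_rows", "payload": {"deltas": [[0,0,0,0,0,0,0.35],[0,0,0,0,0,0,0.5],[0,0,0,0,0,0,0.65],[0,0,0,0,0,0,0.8],[0,0,0,0,0,0,1],[0,0,0,0,0,0,1],[0,0,0,0,0,0,1],[0,0,0,0,0,0,1]], "newtons": 30}}

```text
clock: 19.95
position: [0.464, 0.0114, 0.0325]
tool_rot: [-3.141, -0.001, 0.0]
force: [-0.6, 1.5, 9.2]
grip_width: 0.0348
finger_force: 28.7
```

Call:
{"api": "play_rows", "payload": {"deltas": [[0,0,-0.01,0,0,0,1],[0,0,-0.03,0,0,0,1],[0,0,-0.07,0,0,0,1],[0,0,-0.12,0,0,0,1],[0,0,-0.18,0,0,0,1],[0,0,-0.24,0,0,0,1],[0,0,-0.29,0,0,0,1],[0,0,-0.31,0,0,0,1],[0,0,-0.32,0,0,0,1],[0,0,-0.32,0,0,0,1]]}}

```text
clock: 20.95
position: [0.4634, 0.0111, 0.192]
tool_rot: [3.142, -0.0, 0.0]
force: [-0.4, -0.0, -1.3]
grip_width: 0.0349
finger_force: 29.6
```

Run:
```python
from h import *
plan([.594,-.308,.195],0)
s=grab_frame("scene"); cv2.imwrite("pics/s5.png",cv2.cvtColor(cv2.resize(s[130:280,230:390],(640,600),interpolation=2),cv2.COLOR_RGB2BGR))
p=observe()["position"]; print(topix("scene",[p-[0,0,.0325]]))
```

```text
t 20.95 pos [0.4634 0.0111 0.192 ] rot [ 3.142 -0.     0.   ] F [-0.4 -0.  -1.3] w 0.0349 ff 29.6 q [-0.01  0.33 -0.17  2.05  0.08  0.78 -1.8 ]
delta [ 0.261   0.6383 -0.006 ] [ 0.     -0.0001  0.0001]
[[313.87071902 190.4477422 ]]
```

View pics/s5.png

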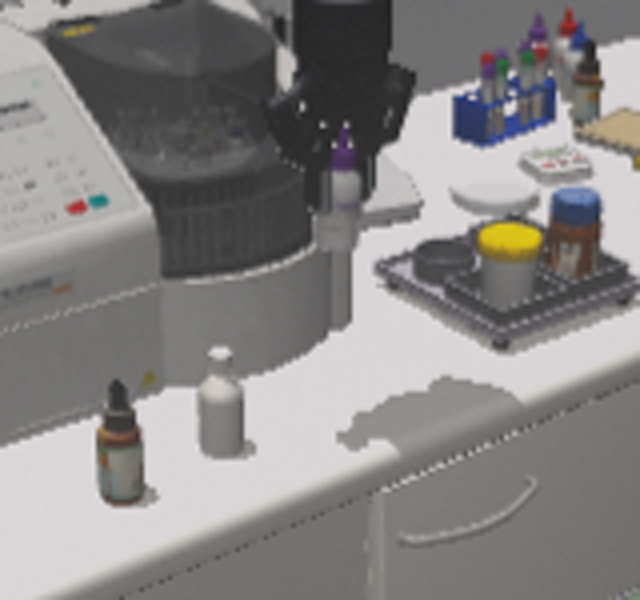

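The nozzle bottle hangs upright, its foot at (314,191) as predicted. I carry it sideways first, then back over the small bin.

Call:
{"api": "play_rows", "payload": {"deltas": [[0,0.02,0,0,0,0,1],[0,0.07,0,0,0,0,1],[0,0.14,0,0,0,0,1],[0,0.21,0,0,0,0,1],[0,0.29,0,0,0,0,1],[0.02,0.37,0,0,0,0,1],[0.05,0.45,0,0,0,0,1],[0.09,0.52,0,0,0,0,1],[0.14,0.58,0,0,0,0,1],[0.19,0.62,0,0,0,0,1]]}}

```text
clock: 22.0
position: [0.558, -0.3023, 0.1906]
tool_rot: [3.141, 0.002, -0.002]
force: [0.9, 0.6, -0.8]
grip_width: 0.0349
finger_force: 29.6
```

Run:
```python
from h import *
plan([.594,-.308,.195],0)
```

```text
t 22.0 pos [ 0.558  -0.3023  0.1906] rot [ 3.141e+00  2.000e-03 -2.000e-03] F [ 0.9  0.6 -0.8] w 0.0349 ff 29.6 q [ 0.45  0.58 -0.07  1.61  0.05  0.96 -1.21]
delta [ 0.0721  0.0113 -0.0089] [ 0.0001  0.001  -0.0011]
```

Call:
{"api": "play_rows", "payload": {"deltas": [[0.03,0.005,0,0,0,0,1],[0.055,0.01,0,0,0,0,1],[0.068,0.012,0,0,0,0,1],[0.072,0.012,0.01,0,0,0,1],[0.072,0.012,0.04,0,0,0,1],[0.072,0.012,0.08,0,0,0,1],[0.072,0.012,0.12,0,0,0,1],[0.072,0.012,0.15,0,0,0,1],[0.072,0.012,0.16,0,0,0,1],[0.072,0.012,0.16,0,0,0,1]]}}

```text
clock: 23.0
position: [0.5941, -0.3047, 0.1111]
tool_rot: [-3.141, 0.001, 0.0]
force: [-0.1, -0.0, -0.5]
grip_width: 0.0347
finger_force: 29.6
```

Run:
```python
from h import *
plan([.594,-.308,.055],0)
```

```text
t 23.0 pos [ 0.5941 -0.3047  0.1111] rot [-3.141e+00  1.000e-03  0.000e+00] F [-0.1 -0.  -0.5] w 0.0347 ff 29.6 q [ 0.43  0.72 -0.07  1.57  0.06  0.85 -1.23]
delta [-0.      0.0067  0.1123] [-0.0002  0.0006  0.0001]
```

Call:
{"api": "play_rows", "payload": {"deltas": [[0,0.007,0.01,0,0,0,1],[0,0.007,0.03,0,0,0,1],[0,0.007,0.05,0,0,0,1],[0,0.007,0.07,0,0,0,1],[0,0.007,0.09,0,0,0,1],[0,0.007,0.105,0,0,0,1],[0,0.007,0.112,0,0,0,1],[0,0.007,0.112,0,0,0,1],[0,0.007,0.112,0,0,0,1]]}}

```text
clock: 23.9
position: [0.5948, -0.3084, 0.0562]
tool_rot: [3.141, -0.0, 0.0]
force: [0.3, -0.0, -0.4]
grip_width: 0.0351
finger_force: 29.6
```

Call:
{"api": "play_rows", "payload": {"deltas": [[0,0,0.002,0,0,0,1],[0,0,0.004,0,0,0,1],[0,0,0.006,0,0,0,1],[0,0,0.007,0,0,0,1],[0,0,0.008,0,0,0,1],[0,0,0.008,0,0,0,1]]}}

```text
clock: 24.5
position: [0.5946, -0.3083, 0.0519]
tool_rot: [-3.142, 0.0, 0.0]
force: [0.4, 0.4, -0.8]
grip_width: 0.0349
finger_force: 29.6
```

Call:
{"api": "play_rows", "payload": {"deltas": [[0,0,0.002,0,0,0,1],[0,0,0.003,0,0,0,1],[0,0,0.004,0,0,0,1],[0,0,0.004,0,0,0,1]]}}

```text
clock: 24.9
position: [0.5954, -0.3083, 0.051]
tool_rot: [3.141, -0.002, 0.0]
force: [-1.1, 2.6, 12.4]
grip_width: 0.0348
finger_force: 30.2
```

Call:
{"api": "play_rows", "payload": {"deltas": [[0,0,0,0,0,0,0.5],[0,0,0,0,0,0,0.42],[0,0,0,0,0,0,0.4],[0,0,0,0,0,0,0.4],[0,0,-0.02,0,0,0,0.4],[0,0,-0.06,0,0,0,0.4],[0,0,-0.12,0,0,0,0.4],[0,0,-0.19,0,0,0,0.4],[0,0,-0.26,0,0,0,0.4],[0,0,-0.31,0,0,0,0.4]]}}

```text
clock: 25.9
position: [0.595, -0.3085, 0.2083]
tool_rot: [3.141, -0.002, 0.0]
force: [-0.2, 0.2, 0.3]
grip_width: 0.0511
finger_force: 0.0
```

Run:
```python
from h import *
plan([.471,.205,.15],0)
```

```text
t 25.9 pos [ 0.595  -0.3085  0.2083] rot [ 3.141e+00 -2.000e-03  0.000e+00] F [-0.2  0.2  0.3] w 0.0511 ff 0.0 q [ 0.43  0.62 -0.07  1.49  0.05  1.03 -1.22]
delta [-0.2481 -1.0272  0.115 ] [ 0.0005 -0.0011  0.0001]
```

Call:
{"api": "play_rows", "payload": {"deltas": [[-0.04,-0.01,0,0,0,0,0.3],[-0.1,-0.04,0,0,0,0,0.2],[-0.16,-0.09,0,0,0,0,0.2],[-0.21,-0.16,0,0,0,0,0.2],[-0.24,-0.24,0,0,0,0,0.2],[-0.248,-0.33,0,0,0,0,0.2],[-0.248,-0.42,0,0,0,0,0.2],[-0.248,-0.51,0,0,0,0,0.2],[-0.248,-0.6,0,0,0,0,0.2],[-0.248,-0.69,0,0,0,0,0.2]]}}

```text
clock: 26.9
position: [0.4704, 0.0384, 0.2058]
tool_rot: [3.142, -0.001, 0.0]
force: [1.1, -0.3, 0.1]
grip_width: 0.0684
finger_force: 0.0
```

Run:
```python
from h import *
plan([.471,.205,.15],0)
im=grab_frame("top"); hsv=cv2.cvtColor(im,cv2.COLOR_RGB2HSV)[205:245,195:232]
n,l,s,c=cv2.connectedComponentsWithStats(cv2.inRange(hsv,np.array((0,60,20)),np.array((20,255,200))))
i=1+np.argmax(s[1:,4]);p=c[i]+[195,205];print(p,s[i],toworld("top",[p],.045))
c,s=blob(im,(120,50,40),(160,255,255),(385,150,430,195)); print("noz",c,s,toworld("top",[c],.105))
```

```text
t 26.9 pos [0.4704 0.0384 0.2058] rot [ 3.142e+00 -1.000e-03  0.000e+00] F [ 1.1 -0.3  0.1] w 0.0684 ff 0.0 q [-0.05  0.32 -0.19  2.01  0.08  0.82 -1.86]
delta [ 0.0011 -0.3333  0.1116] [ 0.     -0.0006  0.    ]Traceback (most recent call last):
  File "<stdin>", line 5, in <module>
    return _wrapfunc(a, 'argmax', axis=axis, out=out, **kwds)
    return bound(*args, **kwds)
ValueError: attempt to get argmax of an empty sequence
```

Run:
```python
from h import *
im=cv2.cvtColor(cv2.imread("pics/top0.png"),cv2.COLOR_BGR2RGB)
c,s=blob(im,(0,60,30),(20,255,200),(195,205,232,245)); print(c,s,toworld("top",[c],.045))
im=grab_frame("top"); c,s=blob(im,(120,50,40),(160,255,255),(385,150,430,195)); print("noz",c,s,toworld("top",[c],.105))
```

```text
[214.30263158 225.56578947] [206 219  15  12  76] [[0.47095418 0.20432315 0.045     ]]
noz [409.66666667 171.08333333] [406 167   8   9  60] [[ 0.59521133 -0.30276901  0.105     ]]
```

The dropper is confirmed at (0.471, 0.205), and the nozzle bottle stands in the small bin. I approach the dropper.

Call:
{"api": "play_rows", "payload": {"deltas": [[0.001,-0.04,0,0,0,0,0.2],[0.001,-0.11,0,0,0,0,0.2],[0.001,-0.19,0,0,0,0,0.2],[0.001,-0.26,0.01,0,0,0,0.2],[0.001,-0.31,0.03,0,0,0,0.2],[0.001,-0.333,0.06,0,0,0,0.2],[0.001,-0.333,0.09,0,0,0,0.2],[0.001,-0.333,0.11,0,0,0,0.2],[0.001,-0.333,0.11,0,0,0,0.2],[0.001,-0.333,0.11,0,0,0,0.2]]}}

```text
clock: 28.0
position: [0.4712, 0.2025, 0.1502]
tool_rot: [3.141, -0.0, -0.001]
force: [0.1, -0.5, 0.7]
grip_width: 0.0685
finger_force: 0.0
```

Run:
```python
from h import *
plan([.471,.205,.034],0)
```

```text
t 28.0 pos [0.4712 0.2025 0.1502] rot [ 3.141e+00 -0.000e+00 -1.000e-03] F [ 0.1 -0.5  0.7] w 0.0685 ff 0.0 q [-0.35  0.46 -0.22  1.96  0.15  0.73 -2.23]
delta [-0.0004 -0.005   0.2324] [ 0.0001 -0.     -0.0003]
```

Call:
{"api": "play_rows", "payload": {"deltas": [[0,-0.005,0.01,0,0,0,0.2],[0,-0.005,0.05,0,0,0,0.2],[0,-0.005,0.1,0,0,0,0.2],[0,-0.005,0.15,0,0,0,0.2],[0,-0.005,0.19,0,0,0,0.2],[0,-0.005,0.215,0,0,0,0.2],[0,-0.005,0.228,0,0,0,0.2],[0,-0.005,0.23,0,0,0,0.2],[0,-0.005,0.23,0,0,0,0.2]]}}

```text
clock: 28.9
position: [0.4713, 0.2059, 0.0355]
tool_rot: [-3.141, -0.001, 0.0]
force: [0.3, 0.4, -0.4]
grip_width: 0.0686
finger_force: 0.0
```

Call:
{"api": "play_rows", "payload": {"deltas": [[0,0,0,0,0,0,0.35],[0,0,0,0,0,0,0.5],[0,0,0,0,0,0,0.65],[0,0,0,0,0,0,0.8],[0,0,0,0,0,0,1],[0,0,0,0,0,0,1],[0,0,0,0,0,0,1],[0,0,0,0,0,0,1]], "newtons": 30}}

```text
clock: 29.7
position: [0.4714, 0.206, 0.0354]
tool_rot: [-3.141, -0.001, 0.0]
force: [1.2, 0.3, 6.6]
grip_width: 0.0328
finger_force: 28.5
```

Call:
{"api": "play_rows", "payload": {"deltas": [[0,0,-0.01,0,0,0,1],[0,0,-0.03,0,0,0,1],[0,0,-0.07,0,0,0,1],[0,0,-0.12,0,0,0,1],[0,0,-0.18,0,0,0,1],[0,0,-0.24,0,0,0,1],[0,0,-0.29,0,0,0,1],[0,0,-0.31,0,0,0,1],[0,0,-0.32,0,0,0,1],[0,0,-0.32,0,0,0,1]]}}

```text
clock: 30.7
position: [0.4709, 0.2055, 0.195]
tool_rot: [3.142, -0.0, 0.0]
force: [-0.7, 0.7, -0.8]
grip_width: 0.0326
finger_force: 28.9
```

Run:
```python
from h import *
plan([.596,-.222,.195],0)
s=grab_frame("scene"); cv2.imwrite("pics/s6.png",cv2.cvtColor(cv2.resize(s[130:280,200:360],(640,600),interpolation=2),cv2.COLOR_RGB2BGR))
p=observe()["position"]; print(topix("scene",[p-[0,0,.035]]))
```

```text
t 30.7 pos [0.4709 0.2055 0.195 ] rot [ 3.142 -0.     0.   ] F [-0.7  0.7 -0.8] w 0.0326 ff 28.9 q [-0.34  0.4  -0.24  1.92  0.12  0.84 -2.22]
delta [ 2.501e-01  8.551e-01 -1.000e-04] [ 0.     -0.      0.0001]
[[260.21234609 206.06178006]]
```

View pics/s6.png

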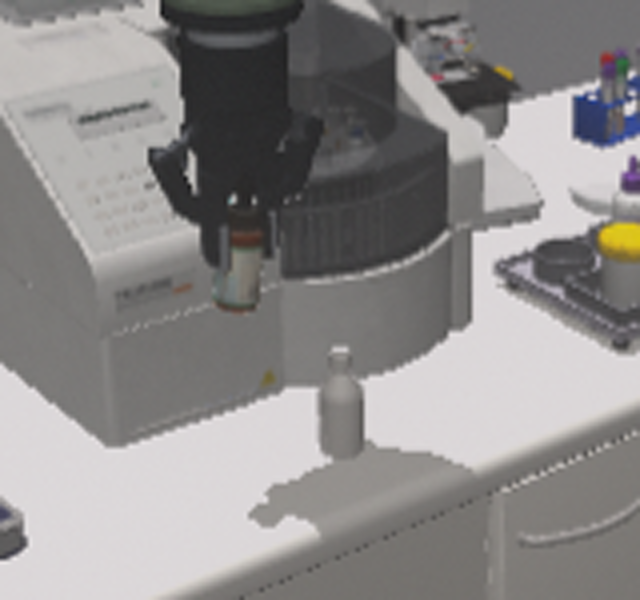

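The dropper hangs upright, its foot at (259,206) as predicted, and the flat-cap bottle is still standing. I carry it sideways first, then back over the round bin.

Call:
{"api": "play_rows", "payload": {"deltas": [[0,0.02,0,0,0,0,1],[0,0.07,0,0,0,0,1],[0,0.14,0,0,0,0,1],[0,0.22,0,0,0,0,1],[0,0.3,0,0,0,0,1],[0,0.38,0,0,0,0,1],[0,0.46,0,0,0,0,1],[0,0.54,0,0,0,0,1],[0,0.62,0,0,0,0,1],[0,0.7,0,0,0,0,1]]}}

```text
clock: 31.75
position: [0.47, -0.1465, 0.1942]
tool_rot: [-3.141, 0.001, -0.0]
force: [-0.7, 0.3, -0.6]
grip_width: 0.0329
finger_force: 28.9
```

Call:
{"api": "play_rows", "payload": {"deltas": [[0.01,0.06,0,0,0,0,1],[0.03,0.1,0,0,0,0,1],[0.06,0.13,0,0,0,0,1],[0.1,0.14,0,0,0,0,1],[0.15,0.15,0,0,0,0,1],[0.19,0.15,0,0,0,0,1],[0.22,0.15,0,0,0,0,1],[0.235,0.15,0,0,0,0,1],[0.24,0.15,0,0,0,0,1],[0.24,0.15,0,0,0,0,1]]}}

```text
clock: 32.75
position: [0.5905, -0.2195, 0.1945]
tool_rot: [-3.141, 0.001, 0.0]
force: [-0.2, 0.0, -1.1]
grip_width: 0.0326
finger_force: 28.9
```

Run:
```python
from h import *
plan([.596,-.222,.11],0)
```

```text
t 32.75 pos [ 0.5905 -0.2195  0.1945] rot [-3.141e+00  1.000e-03  0.000e+00] F [-0.2  0.  -1.1] w 0.0326 ff 28.9 q [ 0.33  0.57 -0.1   1.62  0.07  0.96 -1.37]
delta [0.0112 0.0051 0.1689] [-0.      0.0005  0.0001]
```

Call:
{"api": "play_rows", "payload": {"deltas": [[0.01,0.005,0.01,0,0,0,1],[0.01,0.005,0.04,0,0,0,1],[0.01,0.005,0.08,0,0,0,1],[0.01,0.005,0.12,0,0,0,1],[0.01,0.005,0.16,0,0,0,1],[0.01,0.005,0.19,0,0,0,1],[0.01,0.005,0.22,0,0,0,1],[0.01,0.005,0.25,0,0,0,1],[0.01,0.005,0.268,0,0,0,1],[0.01,0.005,0.268,0,0,0,1]]}}

```text
clock: 33.75
position: [0.5955, -0.2216, 0.0596]
tool_rot: [-3.141, 0.002, 0.0]
force: [-0.6, 0.3, -0.4]
grip_width: 0.0327
finger_force: 28.9
```

Call:
{"api": "play_rows", "payload": {"deltas": [[0,0,0.002,0,0,0,1],[0,0,0.004,0,0,0,1],[0,0,0.006,0,0,0,1],[0,0,0.008,0,0,0,1],[0,0,0.008,0,0,0,1]]}}

```text
clock: 34.25
position: [0.5961, -0.2218, 0.057]
tool_rot: [3.142, -0.0, 0.0]
force: [0.4, -0.2, -0.9]
grip_width: 0.0329
finger_force: 28.9
```

Call:
{"api": "play_rows", "payload": {"deltas": [[0,0,0.002,0,0,0,1],[0,0,0.004,0,0,0,1],[0,0,0.006,0,0,0,1],[0,0,0.006,0,0,0,1]]}}

```text
clock: 34.65
position: [0.5963, -0.2218, 0.0541]
tool_rot: [3.142, -0.0, 0.0]
force: [-0.4, -0.1, 2.5]
grip_width: 0.0328
finger_force: 29.0
```

Floor contact at the expected height. I release, raise and back away.

Call:
{"api": "play_rows", "payload": {"deltas": [[0,0,0,0,0,0,0.5],[0,0,0,0,0,0,0.42],[0,0,0,0,0,0,0.4],[0,0,0,0,0,0,0.4],[0,0,-0.02,0,0,0,0.4],[0,0,-0.06,0,0,0,0.4],[0,0,-0.12,0,0,0,0.4],[0,0,-0.19,0,0,0,0.4],[0,0,-0.26,0,0,0,0.4],[0,0,-0.31,0,0,0,0.4]]}}

```text
clock: 35.65
position: [0.5965, -0.222, 0.2122]
tool_rot: [3.141, -0.002, 0.0]
force: [0.7, -0.7, -0.7]
grip_width: 0.0514
finger_force: 0.0
```

Call:
{"api": "play_rows", "payload": {"deltas": [[-0.06,-0.01,0,0,0,0,0.4],[-0.14,-0.04,0,0,0,0,0.4],[-0.2,-0.09,0,0,0,0,0.4],[-0.24,-0.16,0,0,0,0,0.4],[-0.25,-0.24,0,0,0,0,0.4],[-0.25,-0.32,0,0,0,0,0.4],[-0.25,-0.4,0,0,0,0,0.4],[-0.25,-0.44,0,0,0,0,0.4],[-0.25,-0.45,0,0,0,0,0.4]]}}

```text
clock: 36.55
position: [0.4711, 0.0056, 0.2097]
tool_rot: [-3.141, -0.001, 0.004]
force: [1.0, -0.6, 0.9]
grip_width: 0.0516
finger_force: 0.0
```

Run:
```python
from h import *
t=grab_frame("top"); s=grab_frame("scene")
a=cv2.resize(t[150:240,240:500],(780,270),interpolation=2); b=cv2.resize(s[150:260,240:400],(456,314),interpolation=2)
cv2.imwrite("pics/f.png",cv2.cvtColor(np.vstack([a,np.pad(b,((0,0),(0,324),(0,0)))]),cv2.COLOR_RGB2BGR))
plan([.47,0,.2],0)
```

```text
t 36.65 pos [0.4711 0.0034 0.2094] rot [ 3.142e+00 -1.000e-03  1.000e-03] F [ 1.1 -0.2 -0.5] w 0.0515 ff 0.0 q [ 0.02  0.31 -0.19  2.01  0.08  0.83 -1.78]
delta [-0.0023  0.0068  0.0188] [ 0.     -0.0003  0.0006]
```

View pics/f.png

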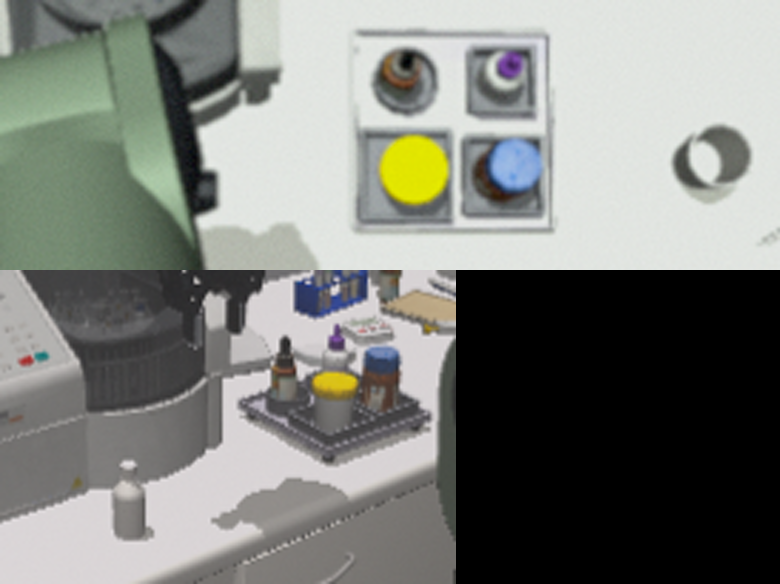

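All four kit items stand upright in their bins: dropper at (375,173), nozzle bottle at (410,172), cup at (378,207) and jar at (412,205). Both look-alikes are standing where they were, and the gripper is clear.

```bash
python3 -c "
from workcell import *
print(job_done())"
```

```text
the job is handed in; nothing more can be done
None
```

The kit is packed and handed in: all four things stand upright in their own bins, placed in the order asked, and both look-alikes were left untouched; the clock read about 37 s of the 136 s allowed.

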